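# Measure a blind bore on the tilting fixture and lock the depth gauge

### The job

Measure the depth of the bore in the aluminium block under the depth gauge: swing the tilting fixture by its crank handle until the block stands level with its bore straight up under the probe, and push the index pin fully home to hold it there. Then take the gauge by the knob of its clamp lever, lower it gently until the probe touches the bottom of the bore and, still holding it down because a spring lifts it, swing the lever round clockwise as far as it goes so that the gauge stays locked at that reading; let go and leave the things standing round the stand alone.

Things in the scene. Friction and masses are not known exactly. Their poses are not given: they have to be found in the camera images.
- gauge_stand: depth gauge stand, fixed on the bench, place and yaw vary. Origin: underside of the base, straight below the probe; x points from the operator's side to the column behind, y to the operator's left. Base 210 x 170 x 16 mm (x -90..120). Square steel column x 48..72 mm, y +-12, top z 317. Two cheeks (outer faces y +-42 mm, top z 107) carry the trunnion axis: along y at x 0, z 85 mm.
- fixture (a joint): tilt of cradle and block about the trunnion axis, rad: 0 = level, bore straight up under the probe; positive = block's top leans to the operator (-x). Range -0.3..1.15, no stop at 0; starts at 0.5..0.95; stays where left (0.12 N m). The steel index drum right of it has a notch every 0.524 rad, so the pin also fits at wrong tilts; its round nose finds and centres a notch within 0.08 rad.
- crank_handle (a point): centre of the crank's black round handle, 22 mm thick and 34 mm long, lying along the stand's y (y 71..105 mm), left of the left cheek. In the stand's frame (mm): y 88; at tilt q: x = -90 sin(0.349 + q), z = 85 + 90 cos(0.349 + q). The crank arm, 8 mm thick, runs from the handle's inner end (y 66) to the hub. Free above and on both sides; the handle may turn in the fingers.
- index_pin (a joint): travel of the index pin, m: 0 = drawn back (start), 0.0135 to 0.0155 = seated in a notch; a tooth stops it at about 0.003; end stop 0.0155. Stays where left; 5 N to push, 12 to 20 N to seat it firmly.
- pin_knob (a point): centre of the index pin's black knob, 20 mm across, 18 mm long, at y -50 mm of the stand. z axis: outwards along the pin, up and to the operator, 35 deg from vertical; the pin goes in along -z. Under the knob a 10 mm shank, then a 15 mm bush whose top is 30 mm below this point when seated. The gauge's dial hangs over it: a hand straight above does not fit, come along the pin's axis.
- gauge_slide (a joint): how far carriage, dial and probe are lowered, m: 0 = top (start), at most 0.085. Unlocked, a spring lifts it with 1 to 2 N net. At the top the carriage (40 mm wide, x -18..82 mm) spans z 205..237 mm, its dial (54 mm across, x -32..-18 mm) z 190..244 mm of the stand.
- probe_tip (a point): lower end of the probe, a steel rod 6 mm thick with a ball end; on the stand's z axis, z 150 mm when up; moves only up and down.
- bore_mouth (a point): centre of the bore's mouth in the top face of the aluminium block (46 x 46 x 52 mm), 30 mm from the trunnion axis; z axis out of the bore. The bore is 16 mm wide. Two dark clamp lugs stand 6 mm above the block's top at its left and right edges.
- bore_end: bottom of the bore; origin at the centre of its flat upper face, 18 to 34 mm below the mouth, different from part to part; z axis out of the bore. It does not move in the block.
- clamp_lever (a joint): angle of the clamp lever, rad: 0 = free, pointing from its pivot to the operator and 35 deg to the right (-y); starts at 0..0.2; grows clockwise seen from above (to +y). Its cam meets the column at 0.45 and holds the gauge firmly from 0.95; end stop 1.22. Needs up to 10 N at the knob; stays where left.
- lever_knob (a point): centre of the upright black barrel at the lever's end, 16 mm across, 28 mm tall, on the 7 mm thick, 12 mm wide lever; z 272 mm when the gauge is up, moves down with it. The upright pivot is at x 30, y 0 mm of the stand; at lever angle q the barrel is at x = 30 - 65 cos(0.61 - q), y = -65 sin(0.61 - q) mm. Free above.
- glue_bottle: bystander: small white bottle, 26 mm wide, 62 mm tall, standing in front of the stand; origin under its centre
- spare_bracket: bystander: grey resin bracket, 32 x 45 x 26 mm, lying in front of the stand; origin under its centre
- resin_bottle: bystander: brown bottle, 68 mm wide, 130 mm tall, standing to the right of the stand; origin under its centre
- dropper: bystander: small brown bottle, 32 mm wide, 75 mm tall, standing to the left of the stand, outside the crank; origin under its centre
- loupe: bystander: black eyepiece loupe, 39 mm wide, 38 mm tall, standing behind the crank to the left; origin under its centre
- driver: bystander: black precision screwdriver, 128 mm long, 14 mm thick, lying along the right edge of the stand; origin under its centre

How it is judged (in metres and radians):
On the way, in this order (a step that is already met when the one before it is completed fails the run):
1. the block stands level (within 0.04 rad) and the index pin is seated (over 12 mm in) (value of joint fixture between -0.04 and 0.04 rad and value of joint index_pin above 0.012 m), for 0.2 s.
2. with the fixture pinned and the lever still free, the probe tip is at the bottom of the bore (within 1.5 mm) (all of step 1 and distance between probe_tip and bore_end below 0.0015 m and value of joint clamp_lever below 0.45 rad), for 0.1 s.
3. the lever is swung to lock with the probe at the bottom (within 2 mm) (all of step 1 and distance between probe_tip and bore_end below 0.002 m and value of joint clamp_lever above 0.95 rad), for 0.2 s.
At the end, for the whole second after the job is handed in: The fixture is within 0.04 rad of level with the index pin more than 12 mm in, the probe tip is within 2 mm of the bottom of the bore, the clamp lever stands beyond 0.95 rad, and the gauge is at rest, held by its lock alone (all of step 3 and velocity of joint gauge_slide between -0.002 and 0.002 m/s); the robot touches nothing.
It fails at once if the probe is forced against the bottom of the bore with more than 40 N (contact force between bore_end and anything else above 40 N).
It fails at once if one of the six bystanders is moved more than 25 mm (distance of any of glue_bottle, spare_bracket, resin_bottle, dropper, loupe, driver from where it was at the start of the episode above 0.025 m).
It also fails if it takes over 61 s, if anything falls off the work surface, if the arm or the gripper's body presses on something with over 40 N, if the wrist force passes 120 N, or if a joint passes its speed limit or range.

### The arm

A 6-joint arm with a two-finger parallel gripper is mounted at the origin on a cart in front of the work surface, level with it; the furniture and walls round the work are solid. World frame = base frame: x ahead of the robot, y to its left, z up, the work surface at z = 0. Lengths are in m, angles in degrees, forces in N, time in s.
With the tool pointing down it reaches from about 0.425 to 0.95 m from the base axis. Payload 3.5 kg.
Tool frame: the origin (TCP) lies at the very end of the fingers, on their centre line; the grasp point (between the pads) lies robot.grip_depth behind it (robot.grip_depth is the distance from the TCP to the grasp point, in m); z points along the fingers, y is the line along which they close (so a half turn about z gives the same grasp; the last joint's range is limited). The gripper opens to 85 mm and grips with 20 to 120 N. Pads are 22 mm wide; open, the fingers measure 114 mm over their backs; the gripper's body (76 mm by 85 mm) begins 54 mm behind the grasp point. The pads swing forward as they close: fully open they stand 13 mm farther back than shut.
Start: joints at [-85.485, 16.404, 90.338, -0, 73.258, -8.594], TCP at [0.153, -0.657, 0.201] pointing down, gripper open.
Joint ranges: [-158.93, 158.93], [-51.34, 127.21], [12.03, 142.37], [-87.48, 267.48], [13.55, 161.25], [-162.69, 162.69]. Speed limits (degrees/s): [159.86, 159.86, 180, 180, 180, 180].

### API

Orientations are given as [roll, pitch, yaw] about the fixed x, y, z axes, in that order (R = Rz(yaw) Ry(pitch) Rx(roll)).
In Python, from rig import observe, vision, robot gives the robot as it stands.
- The arm moves only by the shell command python3 -m inch 'ROWS'. ROWS is JSON, a list of rows, each a list of 7 numbers: the shift along the tool's x, y, z in units of 25 mm (1.0 is 25 mm), then the turn, a rotation vector about the tool's x, y, z in units of 6 degrees (1.0 is 6 degrees), then the closure in counts, from 0 (fully open) to 255 (shut). In form: [[tx, ty, tz, wx, wy, wz, grip], ...]. A call has exactly 10 rows; each row shifts and turns the commanded pose from where the row before left it, along the tool's axes as they then stand; what a row does not reach is not made up. A row lasts 1/8 s, in which the tool goes at most 62.5 mm and 10.7 degrees, less where a joint would pass 70% of its speed; a pose out of reach is approached as far as the arm can. A call is refused whole if a number of a shift passes 1 or a number of a turn 1, either way. A call with a gripper value outside its range is refused whole. The fingers move at their own pace and stop on an object; the grip force is fixed at half the most. Time passes only in rows, so rows that do not move let the fingers close, or fill a call up. It gives the time, the measured TCP pose, the force, the opening and the grip force at its end, in the units of the state.
- observe(): the state, without advancing time (a new reading comes with each control period).
- vision.read_camera(name): name is "side" or "top" or "wrist"; returns a dict with "img" (384x512x3 uint8, red, green, blue), "mtx" (3x3 intrinsics, pixels), "R" (3x3) and "t" (3): a world point X has camera coordinates R X + t. Camera axes: x right, y down, z forward; pixel columns grow to the right and rows downward; lengths in m; the calibration is good to about 2 mm. A picture is of the moment at which its call begins. There is no depth.
- robot.job_done(): hands the job in; it is judged then, once.
The state is a dict: "time": time; "joint_positions": joint angles; "qvel": joint speeds; "tau": joint torques, N m; "tool_pos": TCP position; "ee_rot": TCP orientation; "wrist_force": force on the tool from outside, world axes, zero at the start; "ft_torque": the same for the moment, N m; "opening": finger opening in m; "grip_force": force on a finger pad.
Only numpy, scipy, OpenCV 4.12 (cv2) and the standard library are available. Lean on these libraries where they do the work, as an engineer would, in place of code of your own. Each camera call takes 0.05 s, during which the arm holds its last target. There are 200 camera calls.

## Working session

There is one attempt and no reset: what is moved stays moved. The work goes in short steps, Python scripts to look and compute and a shell command to move; the robot and the scene stay as the last step left them, time stands still between calls to the robot, and variables do not carry over. Pictures are saved under pics/ and viewed, at most 10 in all, crops included, and the job is handed in when it is done.

```bash
ls; mkdir -p pics
cat > h.py <<'E'
import numpy as np, cv2
from rig import observe, vision, robot
def cam(n,save=None):
    c=vision.read_camera(n)
    if save: cv2.imwrite('pics/'+save,c['img'][:,:,::-1])
    return c
def ray(c,u,v):
    d=np.linalg.inv(c['mtx'])@[u,v,1]; R=np.array(c['R']); return -R.T@np.array(c['t']), R.T@d
def onz(c,u,v,z):
    o,d=ray(c,u,v); return o+d*(z-o[2])/d[2]
def proj(c,X):
    p=np.array(c['R'])@X+c['t']; p=np.array(c['mtx'])@p; return p[:2]/p[2]
E
python3 - <<'E'
from h import *
s=observe(); print(s, robot.grip_depth)
ims=[]
for n in ("side","top"):
    c=cam(n,n+'0.png'); print(n,ray(c,256,192))
    ims.append(c['img'])
    np.savez('pics/'+n+'0.npz',**c)
E
```

```text
pics
{'time': 0.0, 'joint_positions': array([-8.54867633e+01,  1.64567168e+01,  9.04241251e+01, -2.99447625e-03,
        7.32574984e+01, -8.59725866e+00]), 'qvel': array([ 0.03886663,  0.10450743, -0.00785442, -0.07592875,  0.10909372,
        0.15182765]), 'tau': array([-4.76143723e-04, -4.05979764e+01, -2.92630076e+01, -1.58456933e-04,
        5.80456399e-03,  3.14365941e-06]), 'tool_pos': array([ 0.15303323, -0.65666642,  0.19959669]), 'ee_rot': array([-1.79862786e+02, -1.78469448e-02,  1.31113401e+01]), 'wrist_force': array([-0.26328028, -0.45610982,  1.10278115]), 'ft_torque': array([-0.01765867, -0.03107267,  0.03553644]), 'grip_force': 0.0, 'opening': 0.08526891574816221} 0.0187
side (array([0.63117972, 0.68513377, 0.5268721 ]), array([-0.0377062 , -0.93712127, -0.3472391 ]))
top (array([ 0.47273935, -0.20147739,  1.23040995]), array([ 0.15125679,  0.03441703, -0.98823255]))
```

View pics/side0.png

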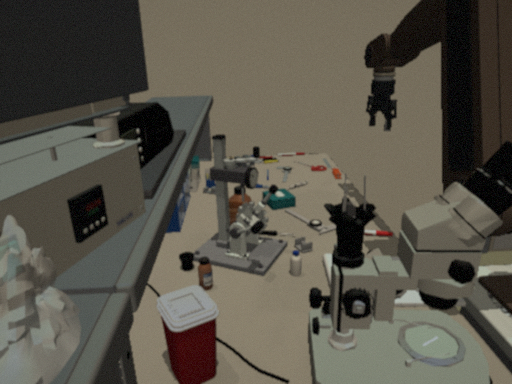

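View pics/top0.png

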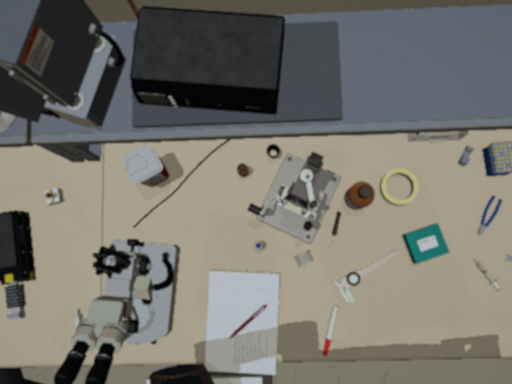

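Side: stand at about (240,215), with the crank facing the camera. Top: stand at about (300,198), white glue bottle (260,245), bracket (303,258), resin bottle (360,195), dropper (243,170), loupe (274,151), driver (337,222).

Run:
```python
import cv2,numpy as np
a=cv2.imread('pics/top0.png')[135:275,230:385]; b=cv2.imread('pics/side0.png')[130:280,175:325]
a=cv2.resize(a,(400*155//140*1,400),interpolation=cv2.INTER_CUBIC)
cv2.imwrite('pics/c1.png',cv2.resize(cv2.imread('pics/top0.png')[140:260,235:395],(800,600),interpolation=cv2.INTER_CUBIC))
cv2.imwrite('pics/c2.png',cv2.resize(b,(600,600),interpolation=cv2.INTER_CUBIC))
```

```text
(no output)
```

View pics/c1.png

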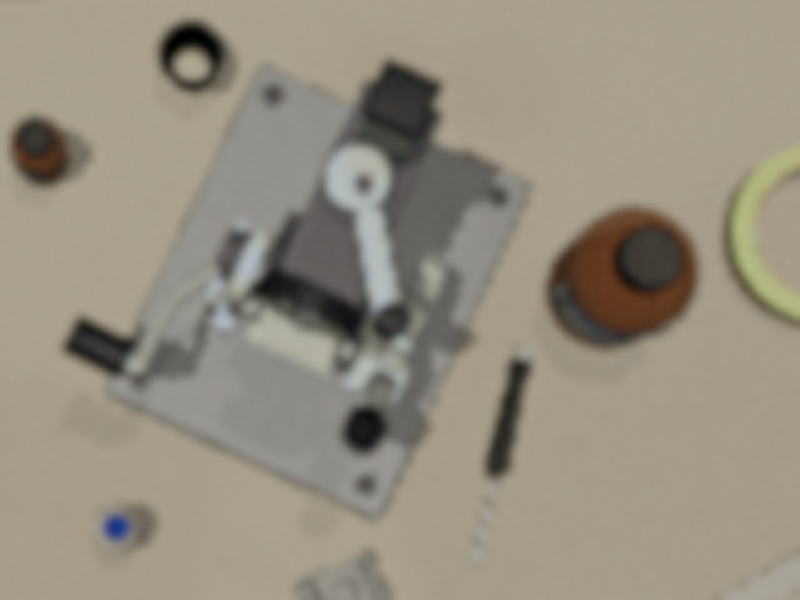

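View pics/c2.png

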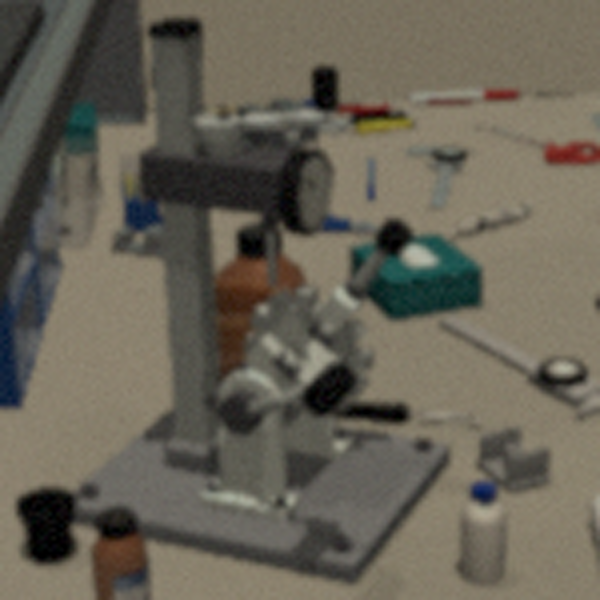

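Crops: base corners in c1 (262,68), (530,185), (378,518) and (112,392); lever knob (393,322), pin knob (365,430), crank handle (100,345). The lever points to the operator and right.

```bash
cat >> h.py <<'E'
def fit(A,B): # B=R A + t 2D
    A=np.array(A,float);B=np.array(B,float);a=A-A.mean(0);b=B-B.mean(0)
    th=np.arctan2((a[:,0]*b[:,1]-a[:,1]*b[:,0]).sum(),(a*b).sum())
    R=np.array([[np.cos(th),-np.sin(th)],[np.sin(th),np.cos(th)]]); return th,B.mean(0)-R@A.mean(0),R
E
python3 - <<'E'
from h import *
c=dict(np.load('pics/top0.npz')); s=dict(np.load('pics/side0.npz'))
o=lambda u,v:(u/5+234.6,v/5+139.6)
P=[onz(c,*o(u,v),.016)[:2] for u,v in((262,68),(530,185),(378,518),(112,392))]
L=[(.12,.085),(.12,-.085),(-.09,-.085),(-.09,.085)]
th,t,R=fit(L,P); print('yaw',np.degrees(th),'t',t,'res mm',1e3*(np.array(P)-(np.array(L)@R.T+t)))
W=lambda x,y,z:np.r_[R@[x,y]+t,z]
ts=[(u/4+174.6,v/4+129.6) for u,v in((448,450),(350,578))]
for q in ts: print('side corner ->',R.T@(onz(s,*q,.016)[:2]-t))
for q in (0,.1,.2):
  X=W(.03-.065*np.cos(.61-q),-.065*np.sin(.61-q),.286); print('lev',q,((proj(c,X)-[234.6,139.6])*5))
for q in np.arange(.5,1,.1):
  X=W(-.09*np.sin(.349+q),.088,.085+.09*np.cos(.349+q)); print('crank',q,X,(proj(c,X)-[234.6,139.6])*5,(proj(s,X)-[174.6,129.6])*4)
X=W(-.0,0,.15);print('probe',X,(proj(s,X)-[174.6,129.6])*4)
# pin knob from two views
def tri(a,b):
    (o1,d1),(o2,d2)=a,b; k=np.linalg.lstsq(np.c_[d1,-d2],o2-o1,rcond=None)[0]; p,q=o1+k[0]*d1,o2+k[1]*d2; return (p+q)/2,np.linalg.norm(p-q)
for n,a,b in(('pin',(365,428),(395,237)),('crank',(100,345),(328,387))):
  p,e=tri(ray(c,*o(*a)),ray(s,b[0]/4+174.6,b[1]/4+129.6)); print(n,p,e,R.T@(p[:2]-t))
for n,a,z in(('glue',(117,527),.06),('loupe',(192,55),.038),('dropper',(38,135),.075),('resin',(650,258),.13),('driver',(510,415),.01)):
  p=onz(c,*o(*a),z);print(n,p,R.T@(p[:2]-t))
E
```

```text
yaw -26.58785350285057 t [ 0.62586673 -0.27264306] res mm [[-3.11905163 -0.63914266]
 [-0.16049719  2.34632222]
 [ 2.2486538   1.98817643]
 [ 1.03089502 -3.69535599]]
side corner -> [-0.0929059  -0.06828261]
side corner -> [-0.09409772  0.10539701]
lev 0 [398.16713348 317.97788329]
lev 0.1 [383.41978076 319.84490998]
lev 0.2 [368.54671649 320.24510583]
crank 0.5 [ 0.60484113 -0.16371321  0.14446607] [108.88917275 328.64477828] [314.97107778 360.73278932]
crank 0.6 [ 0.59983404 -0.16120718  0.13742466] [104.75575086 340.21658304] [324.17881718 373.31272262]
crank 0.7 [ 0.59548061 -0.15902829  0.12985944] [101.31787505 350.47773176] [332.23772706 386.51626846]
crank 0.7999999999999999 [ 0.59182431 -0.15719833  0.121846  ] [ 98.60159739 359.33605552] [339.05825463 400.19019084]
crank 0.8999999999999999 [ 0.58890168 -0.15573556  0.11346441] [ 96.62278728 366.72071615] [344.56743454 414.17614859]
probe [ 0.62586673 -0.27264306  0.15      ] [274.35755059 284.07705355]
pin [ 0.54795751 -0.28825558  0.17297879] 0.0014854617402329632 [-0.06268256 -0.04883128]
crank [ 0.5981312  -0.15841606  0.1299837 ] 0.0003551107049823944 [-0.075927    0.08973381]
glue [ 0.50733807 -0.16229354  0.06      ] [-0.15538323  0.04563014]
loupe [ 0.77164115 -0.21098855  0.038     ] [0.10276397 0.12037867]
dropper [ 0.72076542 -0.12546854  0.075     ] [0.01899224 0.17408444]
resin [ 0.63429357 -0.44024859  0.13      ] [ 0.08255082 -0.14610951]
driver [ 0.5653256 -0.3831897  0.01     ] [-0.00466154 -0.12595261]
```

The stand fits well: origin (0.626, -0.273), yaw -26.6°, fixture tilt about 0.69. The crank and pin knob agree with the given geometry. Moving.

```bash
python3 -m inch '[[1,-0.82,-0.13,0,0,0,0],[1,-0.82,-0.13,0,0,0,0],[1,-0.82,-0.13,0,0,0,0],[1,-0.82,-0.13,0,0,0,0],[1,-0.82,-0.13,0,0,0,0],[1,-0.82,-0.13,0,0,0,0],[1,-0.82,-0.13,0,0,0,0],[1,-0.82,-0.13,0,0,0,0],[1,-0.82,-0.13,0,0,0,0],[1,-0.82,-0.13,0,0,0,0]]'; python3 -m inch '[[1,-0.82,-0.13,0,0,0,0],[1,-0.82,-0.13,0,0,0,0],[1,-0.82,-0.13,0,0,0,0],[1,-0.82,-0.13,0,0,0,0],[0,0,0,0,0,-1,0],[0,0,0,0,0,-1,0],[0,0,0,0,0,-1,0],[0,0,0,0,0,-1,0],[0,0,0,0,0,-1,0],[0,0,0,0,0,-1,0]]'
cat >> h.py <<'E'
from scipy.spatial.transform import Rotation as Ro
TH=np.radians(-26.59); T0=np.array([.6259,-.2726,0])
RS=Ro.from_euler('z',TH).as_matrix()
def W3(p): return T0+RS@np.array(p,float)   # stand -> world
def S3(p): return RS.T@(np.array(p,float)-T0)
def go(p,Rt=None):   # p stand coords target; prints needed shift in current tool units, and turn
    s=observe(); Rc=Ro.from_euler('xyz',s['ee_rot'],degrees=True)
    print('t',round(s['time'],2),'stand tcp',S3(s['tool_pos']).round(4),'rpy',s['ee_rot'].round(2),'shift units',(Rc.inv().apply(W3(p)-s['tool_pos'])/.025).round(2),'F',s['wrist_force'].round(1),'open',round(s['opening'],4),'grip',s['grip_force'])
    if Rt is not None: print('turn units',((Rc.inv()*Rt).as_rotvec(degrees=True)/6).round(2),'shift after turn',(Rt.inv().apply(W3(p)-s['tool_pos'])/.025).round(2))
E
python3 - <<'E'
from h import *
go((-.0759,.090,.19),Ro.from_euler('xyz',[180,0,63.4],degrees=True))
E
```

```text
time: 1.35
tool_pos: [0.3505, -0.3998, 0.233]
ee_rot: [-179.9, 0.0, 13.1]
wrist_force: [0.6, -0.5, -0.4]
opening: 0.0853
grip_force: 0.0
time: 2.6
tool_pos: [0.4286, -0.2982, 0.2459]
ee_rot: [-179.9, -0.0, 49.3]
wrist_force: [0.3, 0.1, -0.8]
opening: 0.0857
grip_force: 0.0
t 2.6 stand tcp [-0.1649 -0.1112  0.2459] rpy [-1.7993e+02 -1.0000e-02  4.9310e+01] shift units [8.67 1.5  2.24] F [ 0.3  0.1 -0.8] open 0.0857 grip 0.0
turn units [-0.01 -0.   -2.35] shift after turn [8.05 3.56 2.24]
```

```bash
python3 -m inch '[[0,0,0,0,0,-1,0],[0,0,0,0,0,-1,0],[0,0,0,0,0,-0.35,0],[1,0.4,0.2,0,0,0,0],[1,0.4,0.2,0,0,0,0],[1,0.4,0.2,0,0,0,0],[1,0.4,0.2,0,0,0,0],[1,0.4,0.2,0,0,0,0],[1,0.4,0.2,0,0,0,0],[1,0.4,0.2,0,0,0,0]]';python3 -m inch '[[1,0.4,0.2,0,0,0,0],[0.05,0.36,0.5,0,0,0,0],[0,0,0,0,0,0,0],[0,0,0,0,0,0,0],[0,0,0,0,0,0,0],[0,0,0,0,0,0,0],[0,0,0,0,0,0,0],[0,0,0,0,0,0,0],[0,0,0,0,0,0,0],[0,0,0,0,0,0,0]]'
python3 - <<'E'
from h import *
go((-.0759,.090,.19))
c=cam('wrist','w1.png');np.savez('pics/w1.npz',**c)
print([proj(c,W3(p)).round(0) for p in((-.0759,.071,.130),(-.0759,.105,.130),(-.09,.085,.016),(0,.042,.107))])
E
```

```text
time: 3.85
tool_pos: [0.5707, -0.1731, 0.211]
ee_rot: [-180.0, 0.0, 63.2]
wrist_force: [-0.9, -0.0, -0.6]
opening: 0.0853
grip_force: 0.0
time: 5.1
tool_pos: [0.5991, -0.1589, 0.194]
ee_rot: [-180.0, 0.0, 63.2]
wrist_force: [0.0, 0.4, 0.4]
opening: 0.0854
grip_force: 0.0
t 5.1 stand tcp [-0.0749  0.0897  0.194 ] rpy [-180.      0.     63.21] shift units [ 0.01 -0.04  0.16] F [0.  0.4 0.4] open 0.0854 grip 0.0
[array([257., 210.]), array([256., 175.]), array([246., 170.]), array([329., 228.])]
```

View pics/w1.png

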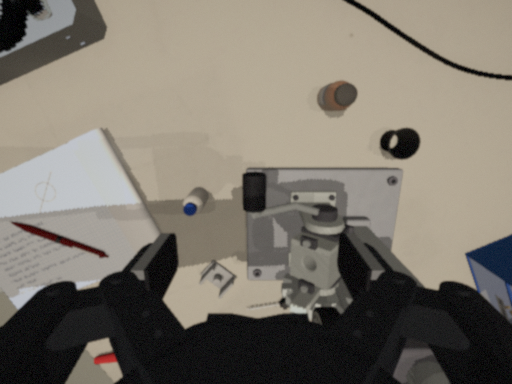

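Wrist view: handle at (254,172..211), within 2 px of the prediction; base corner (247,168) also matches. Descending and gripping.

```bash
python3 -m inch '[[0,-0.04,0.8,0,0,0,0],[0,0,0.8,0,0,0,0],[0,0,0.8,0,0,0,0],[0,0,0.8,0,0,0,0],[0,0,0.08,0,0,0,0],[0,0,0,0,0,0,255],[0,0,0,0,0,0,255],[0,0,0,0,0,0,255],[0,0,0,0,0,0,255],[0,0,0,0,0,0,255]]'
python3 - <<'E'
from h import *
go((-.0308,.090,.1696-.0187))
g=S3(observe()['tool_pos'])+[0,0,.0187]; print('tilt est',np.arctan2(-g[0],g[2]-.085)-.349,'r',np.hypot(g[0],g[2]-.085))
E
```

```text
time: 6.4
tool_pos: [0.5983, -0.1585, 0.1123]
ee_rot: [180.0, -0.0, 63.2]
wrist_force: [-0.6, 0.2, -0.1]
opening: 0.0
grip_force: 0.0
t 6.4 stand tcp [-0.0758  0.0897  0.1123] rpy [179.98  -0.    63.21] shift units [ 0.02  1.8  -1.54] F [-0.6  0.2 -0.1] open 0.0 grip 0.0
tilt est 0.676613628074695 r 0.08864907062680656
```

Run:
```python
from h import *
c=cam('wrist');s=cam('side')
a=cv2.resize(c['img'][130:360,130:390],(452,400)); b=cv2.resize(s['img'][150:260,190:290],(364,400),interpolation=cv2.INTER_CUBIC)
cv2.imwrite('pics/g1.png',np.hstack([a,b])[:,:800,::-1]); go((0,0,0))
```

```text
t 6.5 stand tcp [-0.0759  0.0896  0.1121] rpy [179.99  -0.    63.21] shift units [-3.58  3.05  4.48] F [1.1 0.1 0.4] open -0.0004 grip 0.0
```

View pics/g1.png

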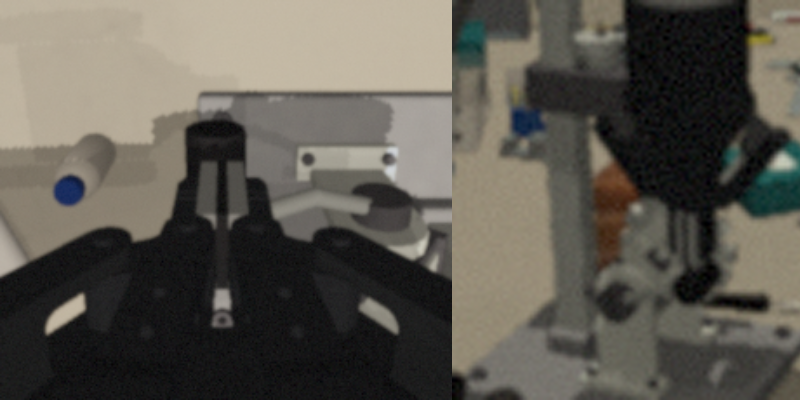

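The wrist view shows the shut fingers lying over the handle, with its outer end visible beyond at (215,140) in the crop. The fingers seem to have squeezed it out below, so I am locating the handle again.

Run:
```python
from h import *
c=cam('wrist');s=cam('side')
f=lambda p:((p-[130,130])*1.738).round(0)
g=lambda p:((p-[190,150])*3.64+[452,0]).round(0)
t=S3(observe()['tool_pos']); print('tcp',f(proj(c,W3(t))),g(proj(s,W3(t))))
for q in np.arange(.55,1.16,.1):
  h=lambda y:W3((-.09*np.sin(.349+q),y,.085+.09*np.cos(.349+q)))
  print(round(q,2),S3(h(.105)).round(3),'w',f(proj(c,h(.071))),f(proj(c,h(.105))),'s',g(proj(s,h(.105))),g(proj(s,h(.071))))
```

```text
tcp [222. 152.] [695. 303.]
0.55 [-0.07   0.105  0.141] w [238. 232.] [238. 141.] s [676. 270.] [698. 249.]
0.65 [-0.076  0.105  0.134] w [223. 222.] [223. 134.] s [684. 282.] [705. 261.]
0.75 [-0.08   0.105  0.126] w [211. 211.] [210. 126.] s [691. 295.] [712. 273.]
0.85 [-0.084  0.105  0.118] w [202. 201.] [201. 119.] s [696. 307.] [717. 285.]
0.95 [-0.087  0.105  0.109] w [196. 191.] [194. 113.] s [701. 320.] [722. 298.]
1.05 [-0.089  0.105  0.1  ] w [193. 182.] [191. 106.] s [704. 333.] [725. 311.]
1.15 [-0.09   0.105  0.091] w [191. 173.] [190. 101.] s [706. 346.] [727. 323.]
```

Run:
```python
from h import *
c=cam('wrist');s=cam('side')
a=cv2.resize(c['img'][190:290,220:300],(480,600),interpolation=cv2.INTER_CUBIC); b=cv2.resize(s['img'][195:255,225:285][:,14:46],(320,600),interpolation=cv2.INTER_CUBIC)
im=np.hstack([a,b]); im=np.clip(im.astype(float)*1.8,0,255).astype(np.uint8)
cv2.imwrite('pics/g2.png',im[:,:,::-1]); go((0,0,0))
```

```text
t 6.7 stand tcp [-0.0759  0.0896  0.112 ] rpy [-179.99   -0.     63.21] shift units [-3.57  3.05  4.48] F [-1.8  0.9 -0.1] open 0.0003 grip 0.0
```

View pics/g2.png

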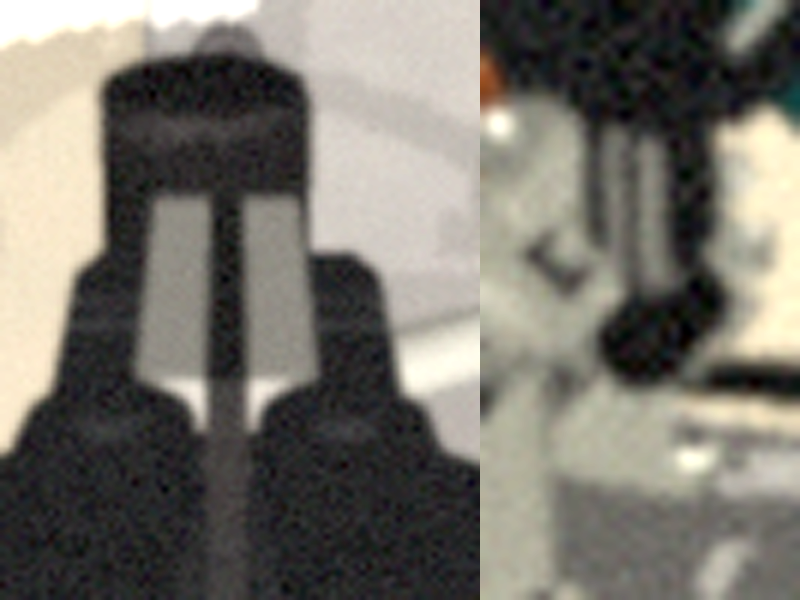

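The pads (145..310) appear to overlap the handle (105..305), yet the opening reads 0. A small pull along the arc will show whether the handle follows.

```bash
python3 -m inch '[[0,0.14,-0.2,0,0,0,255],[0,0.14,-0.2,0,0,0,255],[0,0.15,-0.22,0,0,0,255],[0,0.15,-0.22,0,0,0,255],[0,0,0,0,0,0,255],[0,0,0,0,0,0,255],[0,0,0,0,0,0,255],[0,0,0,0,0,0,255],[0,0,0,0,0,0,255],[0,0,0,0,0,0,255]]'
python3 - <<'E'
from h import *
c=cam('wrist');s=cam('side')
a=cv2.resize(c['img'][160:290,210:310],(460,600),interpolation=cv2.INTER_CUBIC); b=cv2.resize(s['img'][195:255,239:271],(320,600),interpolation=cv2.INTER_CUBIC)
im=np.clip(np.hstack([a,b]).astype(float)*1.8,0,255).astype(np.uint8)
cv2.imwrite('pics/g3.png',im[:,:,::-1]); go((0,0,0))
for q in(.4,.5,.6,.7,.8):
  h=W3((-.09*np.sin(.349+q),.105,.085+.09*np.cos(.349+q)))
  print(q,((proj(c,h)-[210,160])*4.6).round(),((proj(s,h)-[239,195])*10+[460,0]).round())
E
```

```text
time: 7.95
tool_pos: [0.6111, -0.165, 0.133]
ee_rot: [-180.0, -0.0, 63.2]
wrist_force: [0.0, -0.2, -0.2]
opening: 0.0001
grip_force: 0.0
t 8.05 stand tcp [-0.0614  0.0896  0.133 ] rpy [-180.      0.     63.21] shift units [-3.57  2.47  5.32] F [ 0.2 -0.8 -0.1] open -0.0003 grip 0.0
0.4 [221. 206.] [547. 247.]
0.5 [175. 191.] [573. 277.]
0.6 [138. 175.] [596. 309.]
0.7 [108. 160.] [617. 342.]
0.8 [ 86. 145.] [634. 377.]
```

View pics/g3.png

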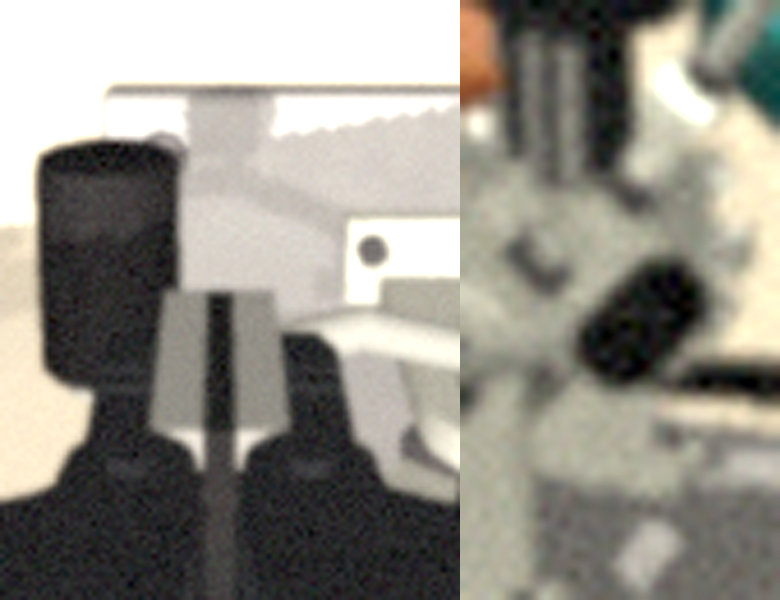

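The handle has not moved (q ≈ 0.70), and the shut fingertips now hang free beside it, ending at (220,290) in the wrist crop and (555,185) in the side crop. I'll triangulate where the tips really are.

Run:
```python
from h import *
c=cam('wrist');s=cam('side')
def tri(a,b):
    (o1,d1),(o2,d2)=a,b; k=np.linalg.lstsq(np.c_[d1,-d2],o2-o1,rcond=None)[0]; p,q=o1+k[0]*d1,o2+k[1]*d2; return (p+q)/2,np.linalg.norm(p-q)
p,e=tri(ray(c,220/4.6+210-.4,290/4.6+160-.4),ray(s,(555-460)/10+239-.5,185/10+195-.5))
print('tip +y edge stand',S3(p),e,'tool_pos stand',S3(observe()['tool_pos']))
print('wristcam pos in tool', Ro.from_euler('xyz',observe()['ee_rot'],degrees=True).inv().apply(ray(c,0,0)[0]-observe()['tool_pos']))
```

```text
tip +y edge stand [-0.06100549  0.09985354  0.165485  ] 0.0013999827843340184 tool_pos stand [-0.06135585  0.08955548  0.13302078]
wristcam pos in tool [ 0.07032985 -0.00034249 -0.17420603]
```

The tips stand 32 mm behind the reported TCP along the tool axis, while x and y agree. That explains the miss, so the working grasp point is about 51 mm behind the TCP. Regrasping.

```bash
python3 -m inch '[[0,-0.33,0,0,0,0,0],[0,-0.33,0,0,0,0,0],[0,0,0,0,0,0,0],[0,0,0,0,0,0,0],[0,0,0.7,0,0,0,0],[0,0,0.7,0,0,0,0],[0,0,0.7,0,0,0,0],[0,0,0.06,0,0,0,0],[0,0,0,0,0,0,255],[0,0,0,0,0,0,255]]'; python3 -m inch '[[0,0,0,0,0,0,255],[0,0,0,0,0,0,255],[0,0,0,0,0,0,255],[0,0,0,0,0,0,255],[0,0,0,0,0,0,255],[0,0,0,0,0,0,255],[0,0,0,0,0,0,255],[0,0,0,0,0,0,255],[0,0,0,0,0,0,255],[0,0,0,0,0,0,255]]'
python3 - <<'E'
from h import *
c=cam('wrist');cv2.imwrite('pics/g4.png',c['img'][:,:,::-1])
go((-.0308,.090,.1696-.051))
E
```

```text
time: 9.4
tool_pos: [0.5971, -0.1579, 0.0799]
ee_rot: [179.9, -0.0, 63.2]
wrist_force: [-0.5, 0.2, 0.1]
opening: 0.0515
grip_force: 0.0
time: 10.65
tool_pos: [0.5961, -0.1573, 0.0796]
ee_rot: [-179.9, 0.0, 63.2]
wrist_force: [-4.8, 2.3, 6.2]
opening: 0.0204
grip_force: 58.7
t 10.7 stand tcp [-0.0783  0.0897  0.0796] rpy [-179.94    0.     63.21] shift units [ 0.02  1.9  -1.56] F [-4.9  1.4  5.7] open 0.0202 grip 58.700459003448486
```

```bash
python3 -m inch '[[0,0.14,-0.21,0,0,0,255],[0,0.15,-0.21,0,0,0,255],[0,0.17,-0.19,0,0,0,255],[0,0.17,-0.18,0,0,0,255],[0,0.19,-0.16,0,0,0,255],[0,0.2,-0.16,0,0,0,255],[0,0.21,-0.13,0,0,0,255],[0,0.22,-0.13,0,0,0,255],[0,0.21,-0.1,0,0,0,255],[0,0.22,-0.09,0,0,0,255]]'
python3 - <<'E'
from h import *
go((-.0308,.090,.1696-.051))
g=S3(observe()['tool_pos'])+[0,0,.051]; print('tilt est',np.arctan2(-g[0],g[2]-.085)-.349,'r',np.hypot(g[0],g[2]-.085))
E
```

```text
time: 11.95
tool_pos: [0.6345, -0.1766, 0.1235]
ee_rot: [-179.2, 0.1, 63.3]
wrist_force: [-20.8, 9.7, 28.7]
opening: 0.0203
grip_force: 58.8
t 11.95 stand tcp [-0.0352  0.0897  0.1235] rpy [-1.792e+02  5.000e-02  6.325e+01] shift units [0.01 0.18 0.2 ] F [-20.8   9.7  28.7] open 0.0203 grip 58.76506984233856
tilt est 0.02596607192274919 r 0.0962280016558015
```

Force is pushing the tool up (29 N), so the grip may be off the handle's centre. Looking once.

Run:
```python
from h import *
c=cam('wrist');s=cam('side')
np.savez('pics/w5.npz',**c);np.savez('pics/s5.npz',**s)
a=cv2.resize(c['img'][170:300,200:300],(460,600),interpolation=cv2.INTER_CUBIC); b=cv2.resize(s['img'][185:245,225:259],(340,600),interpolation=cv2.INTER_CUBIC)
im=np.clip(np.hstack([a,b]).astype(float)*1.8,0,255).astype(np.uint8)
cv2.imwrite('pics/g5.png',im[:,:,::-1]); go((0,0,0))
f=lambda X:((proj(c,W3(X))-[200,170]+.4)*4.6).round();g=lambda X:((proj(s,W3(X))-[225,185]+.5)*10+[460,0]).round()
for q in(-.1,0,.1,.2):
  h=(-.09*np.sin(.349+q),.105,.085+.09*np.cos(.349+q)); print(q,f(h),g(h))
```

```text
t 12.05 stand tcp [-0.0334  0.0897  0.1245] rpy [-1.7947e+02  4.0000e-02  6.3240e+01] shift units [-3.58  1.39  4.97] F [-18.8   7.1  25.1] open 0.0205 grip 58.35132300853729
-0.1 [382. 258.] [533. 242.]
0 [303. 248.] [568. 258.]
0.1 [229. 235.] [601. 277.]
0.2 [164. 221.] [633. 299.]
```

View pics/g5.png

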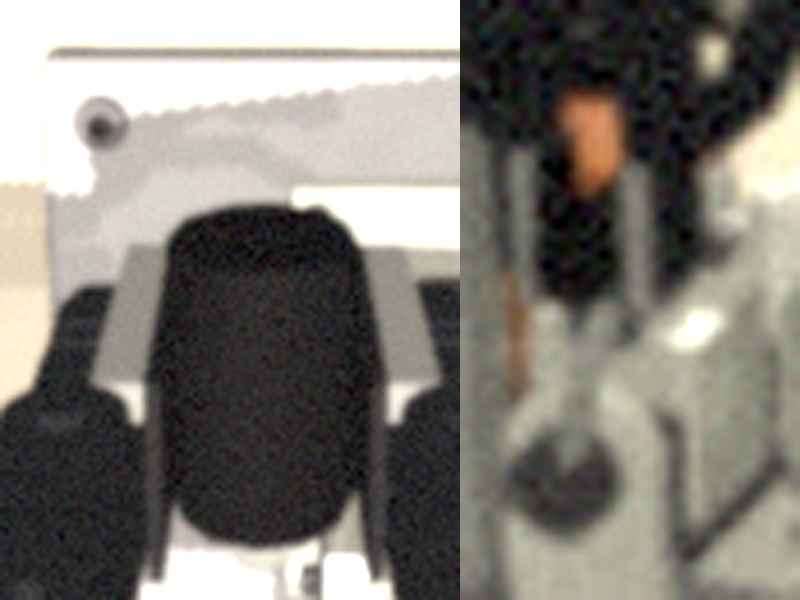

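The handle sits well between the pads (side view: handle 540..630, pads on both sides; wrist: centred at 265). The force is friction from turning in the grip. I'll regrasp to relax it and recentre at x = -30.8 mm.

```bash
python3 -m inch '[[0,0,0,0,0,0,120],[0,0,0,0,0,0,120],[0,0,0,0,0,0,120],[0,0,0,0,0,0,120],[0,0,0,0,0,0,255],[0,0,0,0,0,0,255],[0,0,0,0,0,0,255],[0,0,0,0,0,0,255],[0,0,0,0,0,0,255],[0,0,0,0,0,0,255]]'
python3 - <<'E'
from h import *
go((-.0308,.090,.1696-.051))
E
```

```text
time: 13.3
tool_pos: [0.6381, -0.1787, 0.118]
ee_rot: [-180.0, 0.0, 63.2]
wrist_force: [-1.9, 0.1, 0.7]
opening: 0.0204
grip_force: 58.6
t 13.3 stand tcp [-0.0311  0.0894  0.118 ] rpy [-179.96    0.     63.21] shift units [ 0.02  0.01 -0.03] F [-1.9  0.1  0.7] open 0.0204 grip 58.60626518726349
```

Tilt is about 0.003 rad. Releasing and moving to the front of the index pin, tilting 35°.

```bash
python3 -m inch '[[0,0,0,0,0,0,80],[0,0,0,0,0,0,80],[0,0,0,0,0,0,80],[0,0,-0.8,0,0,0,80],[0,0,-0.8,0,0,0,80],[0,0,-0.8,0,0,0,80],[0,-1,0,0,0,0,200],[0,-1,0,0,0,0,255],[0,-1,0,0,0,0,255],[0,-0.6,0,0,0,0,255]]'; python3 -m inch '[[-0.7,0,0,-1,0,0,255],[-0.7,0,0,-1,0,0,255],[-0.7,0,0,-1,0,0,255],[-0.7,0,0,-1,0,0,255],[-0.7,0,0,-1,0,0,255],[-0.7,0,0,-0.83,0,0,255],[-0.7,0,0,0,0,0,255],[-0.7,0,0,0,0,0,255],[0,0,0,0,0,0,255],[0,0,0,0,0,0,255]]'
python3 - <<'E'
from h import *
a=np.radians(35); z=RS@np.array([np.sin(a),0,-np.cos(a)]); x=RS@[0,1,0]; y=np.cross(z,x)
Rt=Ro.from_matrix(np.c_[x,y,z])
go((-.0677,-.05,.182),Rt)
c=cam('wrist','p1.png'); np.savez('pics/p1.npz',**c)
s=cam('side','ps1.png'); np.savez('pics/ps1.npz',**s)
for r in(.108,.117): print(r,proj(c,W3((-.574*r,-.05,.085+.819*r))),proj(s,W3((-.574*r,-.05,.085+.819*r))))
g=cv2.cvtColor(c['img'],cv2.COLOR_RGB2GRAY);
E
```

```text
time: 14.55
tool_pos: [0.5577, -0.1379, 0.1796]
ee_rot: [179.9, -0.0, 63.2]
wrist_force: [0.2, -0.0, -0.4]
opening: -0.0001
grip_force: 0.0
time: 15.8
tool_pos: [0.4952, -0.2631, 0.1786]
ee_rot: [145.0, 0.0, 63.2]
wrist_force: [-0.3, -0.2, -0.3]
opening: 0.0
grip_force: 0.0
t 15.8 stand tcp [-0.1211 -0.05    0.1786] rpy [144.98   0.    63.21] shift units [0.01 1.83 1.12] F [-0.3 -0.2 -0.3] open 0.0 grip 0.0
turn units [ 0.    0.02 -0.03] shift after turn [0.   1.83 1.12]
0.108 [311.70583271 199.76969863] [272.96504078 188.48512367]
0.117 [313.89448176 203.34463886] [274.81662944 186.00860444]
```

Run:
```python
from h import *
for n,(u,v),w in(('p1',(312,201),45),('ps1',(274,188),16)):
  c=dict(np.load('pics/%s.npz'%n)); g=c['img'].max(2)
  u,v=int(u),int(v); sub=g[v-w:v+w,u-w:u+w]
  m=(sub<50).astype(np.uint8); k,l,st,ce=cv2.connectedComponentsWithStats(m)
  print(n,[(ce[i].round(1)+[u-w,v-w],st[i].tolist()) for i in range(1,k) if st[i,4]>20])
  step=6 if w>20 else 2
  print(sub[::step,::step])
```

```text
p1 [(array([309.3, 199.4]), [32, 30, 25, 27, 339]), (array([349.8, 235.8]), [76, 70, 14, 20, 215]), (array([276.9, 239.3]), [5, 77, 12, 13, 126])]
[[133 113  90  64 112 100 101  60  82 158 200 200 202 203 203]
 [129 137 133 153 117 126 115 180 105 198 195 199 202 203 204]
 [159  96  95  97  96 218 218 211 111 104 122 151 203 203 204]
 [147 169 148 139 121 225 222 226 203 145 158 188 203 206 204]
 [124 143 145 150 141  76 108 170 222 120 155 203 204 205 203]
 [163 201 200 199 184  74  83  46  96 202 205 205 204 204 204]
 [199 200 200 199 200 200   9  38  58  56 204 203 203 204 203]
 [200 200 200 190  98  93  27  52  53  57 182 203 204 204 204]
 [ 18 135 192 114  98 151  38  48  48  51 116 172 203 204 203]
 [126 192 191  98 130 136 131  48  45  47 129 132 142 147 204]
 [201 191 189  95 157 137 136 142 116 122 135 152 152 152 149]
 [178 191 191  91 134 118 148  90  86 129 145 157 158 159 154]
 [109 194 191 128 129 108 148 106  93 105 125 132 167 149   4]
 [107  30  41 195 166 117 140  94  99 110 151 164 168  19  17]
 [107  37  35 194 201 198 196  80  78 119 154 148 128  16  10]]
ps1 [(a
[... 415 characters left out ...]
 145 145 145 132 131 143 146]
 [ 96 106 125 147 142 148 139 113 110 140 148 144 148 148 148 146]
 [ 79  86  84 107 106 122  94  21  29  79 142 148 148 146 148 144]
 [115 110 120 110 109  97  34  12   9  22  96 123 116 114 143 131]
 [149 147 141 134 119  89  16   0  11  43  98  98  88  89  99 115]
 [147 149 104  81  92  84  39  20  38 139 186 172 119  91  90  94]
 [152 149 103  48  82  95  74  74  85 159 186 193 181 121  91  87]
 [146 142 101  48  89  88  83  92  95 116 145 147 139 113  95  89]
 [149 146 103  83  86  69  78  93  98  91  90  92  89  79  77  76]
 [143 134  90  92  74  51  52  69  74  71  57  59  61  61  47  50]
 [153 163  56  63  51  36  47  49  49  54  62  57  54  57  55  56]]
```

```bash
python3 -c "
from h import *
c=dict(np.load('pics/p1.npz'));s=observe()
print(Ro.from_euler('xyz',s['ee_rot'],degrees=True).inv().apply(ray(c,0,0)[0]-s['tool_pos']))"
python3 -m inch '[[0,0.46,0,0,0,0,255],[0,0.46,0,0,0,0,255],[0,0.46,0,0,0,0,255],[0,0.45,0,0,0,0,255],[0,0,0.5,0,0,0,255],[0,0,0.5,0,0,0,255],[0,0,0.5,0,0,0,255],[0,0,0.5,0,0,0,255],[0,0,0.2,0,0,0,255],[0,0,0,0,0,0,255]]'
python3 - <<'E'
from h import *
go((-.574*.117+.032*.574,-.05,.085+.819*(.117-.032)))
E
```

```text
[ 0.07000001  0.00073882 -0.17432514]
time: 17.15
tool_pos: [0.5564, -0.2942, 0.1585]
ee_rot: [145.1, -0.0, 63.2]
wrist_force: [-0.1, 0.1, 0.5]
opening: -0.0001
grip_force: 0.0
t 17.15 stand tcp [-0.0524 -0.0504  0.1585] rpy [ 1.4508e+02 -2.0000e-02  6.3210e+01] shift units [0.02 0.03 0.21] F [-0.1  0.1  0.5] open -0.0001 grip 0.0
```

```bash
python3 -m inch '[[0,0.03,0.1,0,0,0,255],[0,0,0.1,0,0,0,255],[0,0,0.1,0,0,0,255],[0,0,0.1,0,0,0,255],[0,0,0.1,0,0,0,255],[0,0,0.1,0,0,0,255],[0,0,0.1,0,0,0,255],[0,0,0,0,0,0,255],[0,0,0,0,0,0,255],[0,0,0,0,0,0,255]]'
cat >> h.py <<'E'
def axr():
    s=observe(); p=S3(s['tool_pos']); F=RS.T@s['wrist_force']
    print('tip r',round(-.574*p[0]+.819*(p[2]-.085)+.032,4),'axial F',round(-.574*F[0]+.819*F[2],1),'F stand',F.round(1))
E
python3 -c "
from h import *
axr()"
```

```text
time: 18.4
tool_pos: [0.5662, -0.2992, 0.1457]
ee_rot: [145.0, 0.0, 63.2]
wrist_force: [-5.0, 1.5, 5.0]
opening: -0.0003
grip_force: 4.0
tip r 0.1056 axial F 7.1 F stand [-5.1 -0.9  5. ]
```

```bash
python3 -m inch '[[0,0,0.1,0,0,0,255],[0,0,0.1,0,0,0,255],[0,0,0.06,0,0,0,255],[0,0,0.04,0,0,0,255],[0,0,0,0,0,0,255],[0,0,0,0,0,0,255],[0,0,0,0,0,0,255],[0,0,0,0,0,0,255],[0,0,0,0,0,0,255],[0,0,0,0,0,0,255]]'
python3 -c "
from h import *
axr()"
```

```text
time: 19.65
tool_pos: [0.5678, -0.2997, 0.1459]
ee_rot: [145.2, 0.1, 63.6]
wrist_force: [-63.6, 27.2, 57.3]
opening: -0.0002
grip_force: 43.0
tip r 0.1047 axial F 86.5 F stand [-69.1  -4.2  57.3]
```

Hard stop reached at tip r ≈ 0.105 with 86 N, so I'm backing off along the axis and checking the knob position.

```bash
python3 -m inch '[[0,0,-0.5,0,0,0,255],[0,0,-1,0,0,0,255],[0,0,-1,0,0,0,255],[0,0,0,0,0,0,255],[0,0,0,0,0,0,255],[0,0,0,0,0,0,255],[0,0,0,0,0,0,255],[0,0,0,0,0,0,255],[0,0,0,0,0,0,255],[0,0,0,0,0,0,255]]'
python3 - <<'E'
from h import *
axr()
K=lambda r:W3((-.574*r,-.05,.085+.819*r))
for n,w in(('wrist',30),('side',14)):
  c=cam(n); np.savez('pics/q_%s.npz'%n,**c)
  for r in(.108,.1,.096,.0925): print(n,r,proj(c,K(r)).round(1),end=' ')
  u,v=proj(c,K(.096)).astype(int); g=c['img'].max(2)[v-w:v+w,u-w:u+w]
  k,l,st,ce=cv2.connectedComponentsWithStats((g<50).astype(np.uint8))
  print([(ce[i].round(1)+[u-w,v-w],(st[i]+[u-w,v-w,0,0,0]).tolist()) for i in range(1,k) if st[i,4]>10])
c=np.load('pics/q_side.npz')['img'].max(2)[176:206:1,262:290:1]; print(c[::2,::2])
E
```

```text
time: 20.9
tool_pos: [0.5379, -0.2849, 0.1904]
ee_rot: [145.0, -0.0, 63.2]
wrist_force: [-0.1, 0.5, 0.3]
opening: -0.0002
grip_force: 0.0
tip r 0.1603 axial F 0.4 F stand [-0.3  0.4  0.3]
wrist 0.108 [256.  206.8] wrist 0.1 [256.  203.4] wrist 0.096 [256.  201.8] wrist 0.0925 [256.1 200.4] [(array([253.2, 199.4]), [244, 186, 23, 28, 299]), (array([232.5, 210. ]), [226, 207, 15, 8, 36]), (array([257.5, 227. ]), [256, 224, 4, 7, 28])]
side 0.108 [273.  188.5] side 0.1 [271.3 190.7] side 0.096 [270.5 191.8] side 0.0925 [269.8 192.7] [(array([269.3, 196.4]), [264, 190, 11, 15, 89])]
[[147 147 127  98 149 148 149 144 147 149 115  93  98 102]
 [144 145 122 104 148 150 149 146 148 150 136 128 130 142]
 [149 146 141 126 148 144 147 145 148 149 135 131 136 149]
 [149 148 146 148 150 148 152 147 146 146 136 131 144 148]
 [124 150 142 146 148 150 147 147 151 144 147 148 146 149]
 [ 86 109 109 125 145 148 146 149 147 152 150 147 148 148]
 [116 109 109 100 109 128 146 143 140 123 120 113 140 133]
 [139 133 113  52  27  44  86 103 109  95  84  82 100 112]
 [103  84  44  19  23  19  87 171 187 169 116  86  89  92]
 [101  38  22  12  17   5  84 163 187 189 183 124  94  89]
 [103  44  51  10   0  43  88 116 148 149 139 113  90  89]
 [101  71  78  48  45  82  96  99  90  88  87  83  75  77]
 [ 91  94  67  49  41  72  70  72  60  56  63  55  49  50]
 [ 60  59  47  37  47  46  49  52  58  56  51  58  56  55]
 [144  75  73  35  42  49  57  53  58  54  57  53  53  53]]
```

The knob moved about 15 mm (side px (272.9,189.3) to (269.5,193.5)), which matches the seated prediction. Next: rise, untilt and turn for the lever.

```bash
python3 -m inch '[[0,0.6,-0.87,0,0,0,255],[0,0.6,-0.87,0,0,0,255],[0,0.6,-0.87,0,0,0,255],[0,0,0,1,0,0,130],[0,0,0,1,0,0,130],[0,0,0,1,0,0,130],[0,0,0,1,0,0,130],[0,0,0,1,0,0,130],[0,0,0,0.83,0,0,130],[0,0,0,0,0,0,130]]'; python3 -m inch '[[0,0,0,0,0,0.94,130],[0,0,0,0,0,0.94,130],[0,0,0,0,0,0.94,130],[0,0,0,0,0,0.94,130],[0,0,0,0,0,0.94,130],[0,0,0,0,0,0.94,130],[0,0,0,0,0,0.94,130],[0,0,0,0,0,0.94,130],[0,0,0,0,0,0.94,130],[0,0,0,0,0,0.94,130]]'
python3 - <<'E'
from h import *
go((-.0244,-.0356,.28),Ro.from_euler('xyz',[180,0,6.7],degrees=True))
c=cam('wrist','l1.png'); np.savez('pics/l1.npz',**c)
for q in(0,.03,.1,.2):
  a=.61-q; print(q,[proj(c,W3((.03-.065*np.cos(a),-.065*np.sin(a),z))).round(1) for z in(.258,.286)])
g=c['img'].max(2); a=.58
u,v=proj(c,W3((.03-.065*np.cos(a),-.065*np.sin(a),.28))).astype(int); w=60
k,l,st,ce=cv2.connectedComponentsWithStats((g[max(v-w,0):v+w,u-w:u+w]<45).astype(np.uint8))
print([(ce[i].round(1)+[u-w,max(v-w,0)],st[i].tolist()) for i in range(1,k) if st[i,4]>30])
E
```

```text
time: 22.25
tool_pos: [0.5382, -0.2851, 0.269]
ee_rot: [180.0, -0.0, 63.2]
wrist_force: [0.6, 0.2, 0.5]
opening: 0.0417
grip_force: 0.0
time: 23.5
tool_pos: [0.537, -0.2843, 0.2697]
ee_rot: [180.0, -0.1, 6.6]
wrist_force: [0.1, -0.4, -0.2]
opening: 0.0418
grip_force: 0.0
t 23.5 stand tcp [-0.0743 -0.0503  0.2697] rpy [ 1.7995e+02 -7.0000e-02  6.6300e+00] shift units [ 1.99  0.6  -0.41] F [ 0.1 -0.4 -0.2] open 0.0418 grip 0.0
turn units [ 0.01 -0.01 -0.01] shift after turn [ 1.99  0.6  -0.41]
0 [array([282.8, 142.2]), array([287.3, 147.4])]
0.03 [array([280. , 142.3]), array([283.9, 147.4])]
0.1 [array([273.3, 142. ]), array([276.1, 147.2])]
0.2 [array([263.9, 140.9]), array([265. , 145.8])]
[(array([317.2, 147.9]), [87, 43, 18, 37, 119]), (array([276.1, 137. ]), [48, 47, 18, 14, 55]), (array([274. , 158.7]), [34, 54, 39, 35, 566])]
```

Run:
```python
import cv2,numpy as np
i=cv2.imread('pics/l1.png')[90:210,190:350]; i=np.clip(i*1.5,0,255).astype(np.uint8)
cv2.imwrite('pics/l1c.png',cv2.resize(i,(800,600),interpolation=cv2.INTER_CUBIC))
```

```text
(no output)
```

View pics/l1c.png

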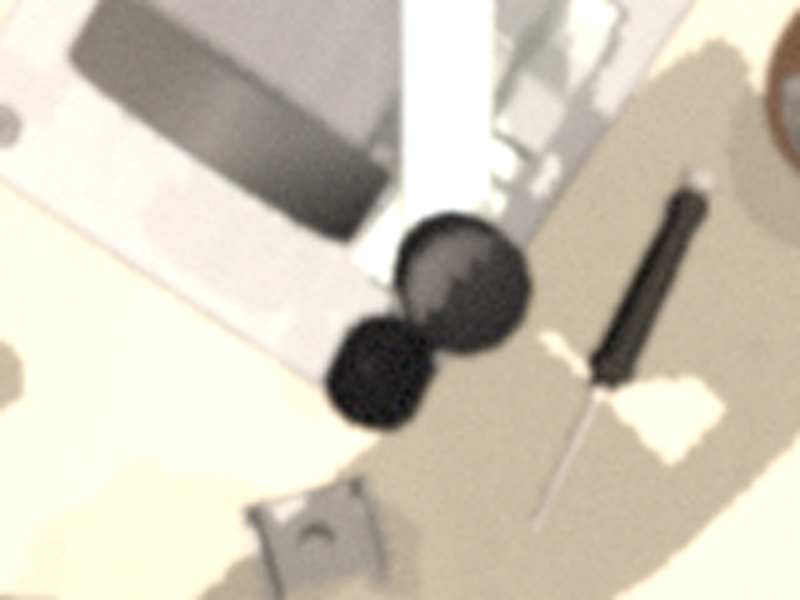

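The barrel top is at (282,146) after conversion (crop (463,283)), matching lever angle ≈ 0.045. The lever runs along the image vertical, so the tool is aligned. The lower black disc (380,372) is the pin knob. Moving over it and gripping.

```bash
python3 -m inch '[[0.66,0.19,0,0,0,0,130],[0.66,0.19,0,0,0,0,130],[0.67,0.18,0,0,0,0,130],[0,0,0,0,0,0,130],[0,0,0.45,0,0,0,130],[0,0,0.46,0,0,0,130],[0,0,0.46,0,0,0,130],[0,0,0.46,0,0,0,130],[0,0,0,0,0,0,130],[0,0,0,0,0,0,255]]'; python3 -c "
from h import *
go((-.0249,-.0348,.224))"; python3 -m inch '[[0,0,0,0,0,0,255],[0,0,0,0,0,0,255],[0,0,0,0,0,0,255],[0,0,0,0,0,0,255],[0,0,0,0,0,0,255],[0,0,0,0,0,0,255],[0,0,0,0,0,0,255],[0,0,0,0,0,0,255],[0,0,0,0,0,0,255],[0,0,0,0,0,0,255]]';python3 -c "
from h import *
go((-.0249,-.0348,.224))"
```

```text
time: 24.8
tool_pos: [0.5886, -0.2928, 0.2241]
ee_rot: [180.0, -0.0, 6.8]
wrist_force: [0.6, -0.5, 0.2]
opening: 0.0248
grip_force: 0.0
t 24.8 stand tcp [-0.0243 -0.0347  0.2241] rpy [ 1.7998e+02 -2.0000e-02  6.8100e+00] shift units [-0.02 -0.01  0.01] F [ 0.6 -0.5  0.2] open 0.0248 grip 0.0
time: 26.05
tool_pos: [0.5886, -0.2928, 0.224]
ee_rot: [180.0, -0.0, 6.8]
wrist_force: [0.9, -1.6, 2.7]
opening: 0.0147
grip_force: 58.6
t 26.05 stand tcp [-0.0243 -0.0348  0.224 ] rpy [ 1.7997e+02 -3.0000e-02  6.8100e+00] shift units [-0.02 -0.01 -0.  ] F [ 0.9 -1.6  2.7] open 0.0147 grip 58.58492374420166
```

```bash
python3 -m inch '[[0,0,0.15,0,0,0,255],[0,0,0.25,0,0,0,255],[0,0,0.25,0,0,0,255],[0,0,0.25,0,0,0,255],[0,0,0.25,0,0,0,255],[0,0,0.25,0,0,0,255],[0,0,0.25,0,0,0,255],[0,0,0.2,0,0,0,255],[0,0,0.15,0,0,0,255],[0,0,0,0,0,0,255]]'; python3 -m inch '[[0,0,0,0,0,0,255],[0,0,0,0,0,0,255],[0,0,0.02,0,0,0,255],[0,0,0.02,0,0,0,255],[0,0,0.02,0,0,0,255],[0,0,0.02,0,0,0,255],[0,0,0,0,0,0,255],[0,0,0,0,0,0,255],[0,0,0,0,0,0,255],[0,0,0,0,0,0,255]]'
```

```text
time: 27.3
tool_pos: [0.5886, -0.2925, 0.1733]
ee_rot: [-180.0, -0.0, 6.8]
wrist_force: [2.1, -1.9, 1.3]
opening: 0.0141
grip_force: 58.6
time: 28.55
tool_pos: [0.5885, -0.2926, 0.1719]
ee_rot: [-180.0, -0.0, 6.8]
wrist_force: [2.0, -0.5, 3.4]
opening: 0.0142
grip_force: 58.6
```

```bash
python3 -m inch '[[0,0,0.02,0,0,0,255],[0,0,0.02,0,0,0,255],[0,0,0.02,0,0,0,255],[0,0,0.02,0,0,0,255],[0,0,0.02,0,0,0,255],[0,0,0,0,0,0,255],[0,0,0,0,0,0,255],[0,0,0,0,0,0,255],[0,0,0,0,0,0,255],[0,0,0,0,0,0,255]]'
```

```text
time: 29.8
tool_pos: [0.5885, -0.2926, 0.1693]
ee_rot: [-180.0, -0.0, 6.8]
wrist_force: [3.5, -0.9, 2.5]
opening: 0.0145
grip_force: 58.6
```

```bash
python3 -c "
from h import *
print(observe()['tool_pos'],observe()['wrist_force'])"
```

```text
[ 0.58849606 -0.29258218  0.16929793] [ 3.45439164 -0.91660617  2.49918076]
```

```bash
python3 -m inch '[[0,0,0.02,0,0,0,255],[0,0,0.02,0,0,0,255],[0,0,0.02,0,0,0,255],[0,0,0.02,0,0,0,255],[0,0,0.02,0,0,0,255],[0,0,0,0,0,0,255],[0,0,0,0,0,0,255],[0,0,0,0,0,0,255],[0,0,0,0,0,0,255],[0,0,0,0,0,0,255]]'
```

```text
time: 31.05
tool_pos: [0.5885, -0.2926, 0.1668]
ee_rot: [-180.0, -0.0, 6.8]
wrist_force: [4.0, -0.0, 3.7]
opening: 0.0142
grip_force: 58.6
```

```bash
python3 -m inch '[[0,0,0.02,0,0,0,255],[0,0,0.02,0,0,0,255],[0,0,0.02,0,0,0,255],[0,0,0.02,0,0,0,255],[0,0,0.02,0,0,0,255],[0,0,0,0,0,0,255],[0,0,0,0,0,0,255],[0,0,0,0,0,0,255],[0,0,0,0,0,0,255],[0,0,0,0,0,0,255]]'
```

```text
time: 32.3
tool_pos: [0.5885, -0.2928, 0.1651]
ee_rot: [180.0, -0.0, 6.8]
wrist_force: [1.5, 0.8, 5.7]
opening: 0.0138
grip_force: 59.0
```

```bash
python3 -m inch '[[0,0,0.02,0,0,0,255],[0,0,0.02,0,0,0,255],[0,0,0,0,0,0,255],[0,0,0,0,0,0,255],[0,0,0,0,0,0,255],[0,0,0,0,0,0,255],[0,0,0,0,0,0,255],[0,0,0,0,0,0,255],[0,0,0,0,0,0,255],[0,0,0,0,0,0,255]]'
```

```text
time: 33.55
tool_pos: [0.5885, -0.293, 0.1648]
ee_rot: [180.0, -0.0, 6.8]
wrist_force: [2.0, 0.8, 6.0]
opening: 0.0143
grip_force: 59.2
```

```bash
python3 -m inch '[[0,0,0.02,0,0,0,255],[0,0,0.02,0,0,0,255],[0,0,0,0,0,0,255],[0,0,0,0,0,0,255],[0,0,0,0,0,0,255],[0,0,0,0,0,0,255],[0,0,0,0,0,0,255],[0,0,0,0,0,0,255],[0,0,0,0,0,0,255],[0,0,0,0,0,0,255]]'; python3 -c "
from h import *
s=observe();print(s['tool_pos'],s['wrist_force'],s['ft_torque'])"
```

```text
time: 34.8
tool_pos: [0.5885, -0.2931, 0.1646]
ee_rot: [179.9, -0.0, 6.8]
wrist_force: [1.5, 1.2, 9.2]
opening: 0.0143
grip_force: 59.4
[ 0.58849023 -0.29312194  0.16463271] [1.53360816 1.19527867 9.23670529] [ 0.25651818 -0.21568284  0.03066791]
```

Contact with the bottom is clear (stuck at z 0.1646 with the force rising, 59 mm lowered, within the expected 53 to 69). Swinging the lever clockwise along its arc.

```bash
python3 -m inch '[[0.012,-0.245,0,0,0,0.9,255],[0.012,-0.245,0,0,0,0.9,255],[0.012,-0.245,0,0,0,0.9,255],[0.012,-0.245,0,0,0,0.9,255],[0.012,-0.245,0,0,0,0.9,255],[0.012,-0.245,0,0,0,0.9,255],[0.012,-0.245,0,0,0,0.9,255],[0.012,-0.245,0,0,0,0.9,255],[0.012,-0.245,0,0,0,0.9,255],[0.012,-0.245,0,0,0,0.9,255]]'
cat >> h.py <<'E'
def lev():
    s=observe(); p=S3(s['tool_pos'])-[.03,0,0]; print('q',.61-np.arctan2(-p[1],-p[0]),'r',np.hypot(p[0],p[1]),'z',p[2],'F',(RS.T@s['wrist_force']).round(1),s['ee_rot'])
E
python3 -c "
from h import *
lev()"
```

```text
time: 36.05
tool_pos: [0.6072, -0.2376, 0.1644]
ee_rot: [179.8, 0.1, -47.3]
wrist_force: [-5.0, 1.7, 11.7]
opening: 0.0142
grip_force: 59.6
q 0.9627201145280211 r 0.06648439340160944 z 0.16442037870145 F [-5.2 -0.7 11.7] [ 1.79756699e+02  1.43421491e-01 -4.73044188e+01]
```

```bash
python3 -m inch '[[0.012,-0.245,0,0,0,0.9,255],[0.012,-0.245,0,0,0,0.9,255],[0.006,-0.16,0,0,0,0.6,255],[0,0,0,0,0,0,255],[0,0,0,0,0,0,255],[0,0,0,0,0,0,255],[0,0,0,0,0,0,255],[0,0,0,0,0,0,255],[0,0,0,0,0,0,255],[0,0,0,0,0,0,255]]'
python3 -c "
from h import *
lev()"
```

```text
time: 37.3
tool_pos: [0.6212, -0.2276, 0.1645]
ee_rot: [179.9, 0.1, -61.6]
wrist_force: [-3.9, 2.7, 11.7]
opening: 0.014
grip_force: 59.6
q 1.2217313030258827 r 0.0664280573575841 z 0.16454943374387104 F [-4.7  0.7 11.7] [ 1.79885302e+02  8.94388076e-02 -6.16179809e+01]
```

```bash
python3 -m inch '[[0,0,-0.08,0,0,0,255],[0,0,0,0,0,0,120],[0,0,0,0,0,0,120],[0,0,0,0,0,0,120],[0,0,0,0,0,0,120],[0,0,-0.5,0,0,0,120],[0,0,-1,0,0,0,120],[0,0,-1,0,0,0,120],[0,0,-1,0,0,0,120],[0,0,-1,0,0,0,120]]'
python3 - <<'E'
from h import *
print(observe()['wrist_force'],observe()['tool_pos'])
c=cam('wrist'); g=c['img'].max(2); np.savez('pics/e.npz',**c)
a=.61-1.2; d=.0592
X=W3((.03-.065*np.cos(a),-.065*np.sin(a),.286-d)); X0=W3((.03-.065*np.cos(a),-.065*np.sin(a),.286))
u,v=proj(c,X).astype(int); print('pred locked',u,v,'if sprung up',proj(c,X0)); w=30
k,l,st,ce=cv2.connectedComponentsWithStats((g[v-w:v+w,u-w:u+w]<60).astype(np.uint8))
print([(ce[i].round(1)+[u-w,v-w],st[i].tolist()) for i in range(1,k) if st[i,4]>30])
s=cam('side'); gs=s['img'].max(2)
# carriage (dark) vertical extent along side view at x=.03,y=.02
for dd in(0,d): print('carriage top/bottom side px',[proj(s,W3((.02,.02,z-dd))).round(1) for z in(.237,.205)])
p=proj(s,W3((.02,.02,.205))).astype(int); print(gs[p[1]-25:p[1]+35:2,p[0]].tolist(),'from row',p[1]-25)
E
```

```text
time: 38.55
tool_pos: [0.6223, -0.2279, 0.279]
ee_rot: [-180.0, -0.1, -61.6]
wrist_force: [-1.0, 0.1, 1.0]
opening: 0.0454
grip_force: 0.0
[-0.95155278  0.12700027  0.97624663] [ 0.62229341 -0.22787047  0.27902106]
pred locked 259 193 if sprung up [260.76475257 219.42022659]
[(array([276.2, 170.3]), [36, 0, 24, 16, 250]), (array([257.6, 192. ]), [21, 19, 16, 21, 257]), (array([230.4, 202. ]), [0, 34, 5, 11, 36]), (array([233.4, 212.1]), [0, 45, 11, 10, 45])]
carriage top/bottom side px [array([231. , 169.4]), array([231.6, 181.7])]
carriage top/bottom side px [array([232.1, 192. ]), array([232.7, 203.9])]
[111, 92, 94, 113, 103, 106, 142, 144, 127, 124, 142, 141, 96, 62, 86, 81, 79, 75, 51, 36, 33, 32, 33, 34, 45, 55, 50, 36, 43, 58] from row 156
```

The barrel is at (257.6,192), where the locked position predicts (259,193), and the carriage has stayed down. The hand is clear, so I'm handing in.

```bash
python3 -c "
from h import *
print(robot.job_done())"
```

```text
the job is handed in; nothing more can be done
None
```

The job is handed in with no verdict returned: by my camera and force readings, the block is level and pinned, the probe rests on the bore's bottom after a 59 mm descent (about 24 mm bore depth), and the gauge is locked with the lever at about 1.2 rad and the hand clear.

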